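# Hold a test ball under the bench magnifier

## Robot

A 7-joint arm with a two-finger parallel gripper is mounted at the origin on the work surface; the furniture and walls round the work are solid. World frame = base frame: x ahead of the robot, y to its left, z up, the work surface at z = 0. Lengths are in mm, angles in rad, forces in N, time in s.
With the tool pointing down it reaches from about 400 to 875 mm from the base axis. Payload 6.5 kg.
Tool frame: the origin (TCP) lies on the front face of the gripper's body, between the roots of the fingers; the fingertips stand 73 mm ahead of it and the grasp point (between the pads) lies 54 mm ahead of it; z points along the fingers, x is the direction in which the jaws open and shut, and the axes are right-handed (so a half turn about z gives the same grasp; the last joint's range is limited). The gripper opens to 85 mm and grips with 20 to 120 N. Pads are 22 mm wide; open, the fingers measure 114 mm over their backs; the gripper's body (76 mm by 85 mm) begins 54 mm behind the grasp point. The pads swing forward as they close: fully open they stand 13 mm farther back than shut.
Start: joints at [-1.412, 0.536, -0.004, 1.538, 0.003, 1.067, -0.071], TCP at [144.886, 633.639, 303.89] pointing down, gripper open.
Joint ranges: [-2.7, 2.7], [-0.37, 2.16], [-1.27, 1.26], [0.24, 2.4], [-1.31, 4.45], [0.19, 1.91], [-2.76, 2.76]. Speed limits (rad/s): [2.39, 2.39, 3.14, 3.14, 3.14, 3.14, 3.14].

## Interface

Orientations are given as a rotation vector (axis times angle).
In Python, from bench import env gives the robot as it stands.
- The arm moves only by the shell command python3 -m inch 'ROWS' [OPENING] [FORCE]. ROWS is JSON, a list that holds one entry, the list of rows, each a list of 4 numbers: the shift along the tool's x, y, z in cm, then the turn about the tool's z in rad. In form: [[[x, y, z, spin], ...]]. A call has 1 to 20 rows; each row shifts and turns the commanded pose from where the row before left it, along the tool's axes as they then stand; what a row does not reach is not made up. A row lasts 1/10 s, in which the tool goes at most 50 mm and 8.59 degrees, less where a joint would pass 70% of its speed; a pose out of reach is approached as far as the arm can. A call is refused whole if a number of a shift passes 5 or a number of a turn 0.15, either way. A call with a gripper value outside its range is refused whole. OPENING is the closure in counts, from 0 (fully open) to 255 (shut), set as the call begins (- or left out, the last holds). The fingers move at their own pace and stop on an object; FORCE is the grip in N (left out, the last holds). Time passes only in rows, so rows that do not move let the fingers close. It gives the time, the measured TCP pose, the force and the opening at its end, in the units of the state.
- env.observe(): the state, without advancing time (a new reading comes with each control period).
- env.capture(name): name is "side" or "top"; returns (picture, depth): 480x640x3 uint8, red, green, blue; 480x640 float32, mm along the optical axis (not along the pixel's ray), 0 where there is no reading.
- env.camera_params(name): a dict with "fx", "fy", "cx", "cy" (pixels), "rvec" (rotation vector, rad) and "tvec" (3), from world to camera coordinates, as OpenCV has them. Camera axes: x right, y down, z forward; pixel columns grow to the right and rows downward; lengths in mm; the calibration is good to about 2 mm. A picture is of the moment at which its call begins. camera_params takes no time and is no camera call.
- env.hand_in(): hands the job in, once; it reports no verdict.
The state is a dict: "time": time; "joint_positions": joint angles; "qd": joint speeds; "joint_efforts": joint torques, N m; "ee_pos": TCP position; "orientation": TCP orientation; "ft_force": force on the tool from outside, world axes, zero at the start; "torque": the same for the moment, N m; "finger_gap": opening from 0.0 (shut) to 1.0 (fully open).
Only numpy, scipy, OpenCV 4.12 (cv2) and the standard library are available. Lean on these libraries where they do the work, as an engineer would, in place of code of your own. Each camera call takes 0.05 s, during which the arm holds its last target. There are 200 camera calls.

## Task

The steel ball for the viscosity test has to be looked over for dents. Swing the bench magnifier's arm out over the bench to its stop, then take up the tray with the ball, carry it so that the ball never leaves its pocket, and bring the ball right under the middle of the lens, about 10 cm below it. Finish while holding the tray there, still and level and clear of the magnifier, with the arm at its stop and the other things on the bench left where they stand.

Things in the scene. Friction and masses are not known exactly. Their poses are not given: they have to be found in the camera images.
- lens_arm (a joint): Swing of the magnifier's arm about its upright post, rad: 0 = fully folded away to the left, grows as the arm swings anticlockwise seen from above (round the robot's side of the post, toward the robot's right), 2.10 = at its end stop, the viewing position. It starts between 0 and 0.5. The hinge has light friction (about 1 N at the handle) and stays where it is left.
- magnifier: Bench magnifier, fixed to the bench: grey base disc 92 mm across, upright post 16 mm thick, arm at 262 mm height. Origin under the middle of the base, on the post's axis (which is the arm's hinge axis); z up. At joint value q the arm points along the direction at angle 2.443 + q (anticlockwise from above) from this body's own x axis.
- lens_center (a point): Middle of the magnifier's round lens, 262 mm above the bench and 150 mm from the post's axis. The white ring round it is 100 mm across and reaches from 9 mm below to 10 mm above this point. Its x axis points along the arm, away from the post.
- lens_handle (a point): Middle of the free part of the magnifier's handle: a level black round bar 16 mm thick and 38 mm long that sticks out from the lens ring, away from the post; this point is on the bar's axis, 221 mm from the post's axis, 262 mm above the bench. Its x axis points along the bar, away from the post.
- tray: Ball tray, 232 mm long, 0.12 to 0.24 kg: a square aluminium pan 84 x 84 x 10 mm (3 mm floor, 3 mm walls) with a ring pocket in its middle (ring 28 mm inside, rim standing 3 mm above the pan's floor), and a handle on the side of its own -x. Origin: centre of the pan's underside; z up when level; x runs from the handle to the pan. It stands on the pan and on a wire foot at the handle's end.
- pocket (a point): Middle of the pocket's floor, 3 mm above the tray's origin.
- tray_grip (a point): Where to take the tray: middle of its black flat-sided grip, 94 mm long (along the tray's x), 14 mm wide and 22 mm high (20 to 42 mm above the bench when the tray stands), 135 mm behind the tray's origin and 31 mm above it. Its axes are the tray's. The tray's centre of mass is about 55 mm from here toward the pan.
- ball_center (a point): Centre of the loose steel ball, 20 mm across, about 33 g, lying in the pocket with about 7 mm of play to each side.
- dropper: Bystander: small dropper bottle with a blue cap, 33 mm across, 85 mm high; origin at the centre of its foot.
- small_cylinder: Bystander: small measuring cylinder, 46 mm across its foot, 128 mm high; origin at the centre of its foot.
- tape: Bystander: roll of masking tape lying flat, 109 mm across, 24 mm high; origin at the centre of its underside.
There are look-alikes about, which are no part of the job. There is more than one size of the tray; the one meant has the size given above.

How it is judged:
By the outcome, as a careful person would: the job done as asked, in the order asked, and still so for the second after the job is handed in, while the arm keeps its last pose, push and grip.
It also fails if it takes over 72 s, if anything falls off the work surface, if the arm or the gripper's body presses on something with over 40 N, if the wrist force passes 120 N, or if a joint passes its speed limit or range.

## Working session

There is one attempt and no reset: what is moved stays moved. The work goes in short steps, Python scripts to look and compute and a shell command to move; the robot and the scene stay as the last step left them, time stands still between calls to the robot, and variables do not carry over. Pictures are saved under pics/ and viewed, about 8 in all and at most 12, crops included, and the job is handed in when it is done.

```bash
mkdir -p pics; cat > h.py <<'E'
import numpy as np, cv2
from bench import env
def snap(n,tag):
    im,d=env.capture(n); cv2.imwrite(f'pics/{tag}.png',im[:,:,::-1]); np.savez(f'pics/{tag}.npz',im=im,d=d); return im,d
def cam(n):
    p=env.camera_params(n); R=cv2.Rodrigues(np.array(p['rvec'],float))[0]; return p,R,np.array(p['tvec'],float).ravel()
def ray(n,u,v,z):
    p,R,t=cam(n); d=R.T@np.array([(u-p['cx'])/p['fx'],(v-p['cy'])/p['fy'],1]); c=-R.T@t
    return c+d*(z-c[2])/d[2]
def pts(n,d):
    p,R,t=cam(n); v,u=np.mgrid[:480,:640]; P=np.stack([(u-p['cx'])/p['fx']*d,(v-p['cy'])/p['fy']*d,d],-1)
    return (P-t)@R
E
python3 - <<'E'
from h import *
for n in('top','side'): snap(n,n+'0'); p,R,t=cam(n); print(n,-R.T@t,R[2],p['fx'])
o=env.observe(); print(o)
E
```

```text
top [ 375.88695566   61.16231806 1288.14826093] [ 0.12170845  0.00653951 -0.99254435] 549.2557765042048
side [ 458.86945746 -848.25092973  914.90529553] [ 0.0509406   0.76179933 -0.64580712] 465.9085092132311
{'time': 0.1, 'joint_positions': array([-1.41222816,  0.53708562, -0.00442919,  1.53874563,  0.00260374,
        1.06731185, -0.07115876]), 'qd': array([-0.00062878, -0.00068209, -0.0018678 , -0.00397836,  0.00242681,
        0.0003735 , -0.00103355]), 'joint_efforts': array([ 2.92005294e-03, -5.84569716e+01,  1.05190225e+00, -2.59775144e+01,
        1.26235076e-02,  4.61690899e-03,  9.36386414e-06]), 'ee_pos': array([144.78403037, 633.21272353, 303.11499158]), 'orientation': array([ 2.45562690e+00,  1.95777069e+00, -1.77094759e-03]), 'ft_force': array([ 0.11287317,  0.55762588, -0.22903318]), 'torque': array([-0.06929355,  0.01672169,  0.02701268]), 'finger_gap': 0.9999607062074746}
```

View pics/top0.png

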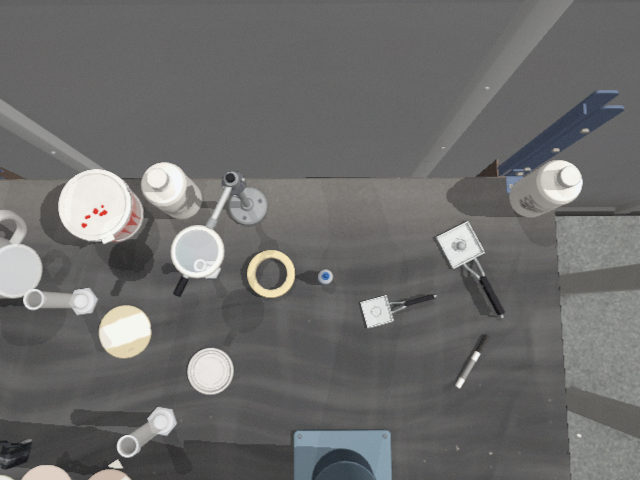

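View pics/side0.png

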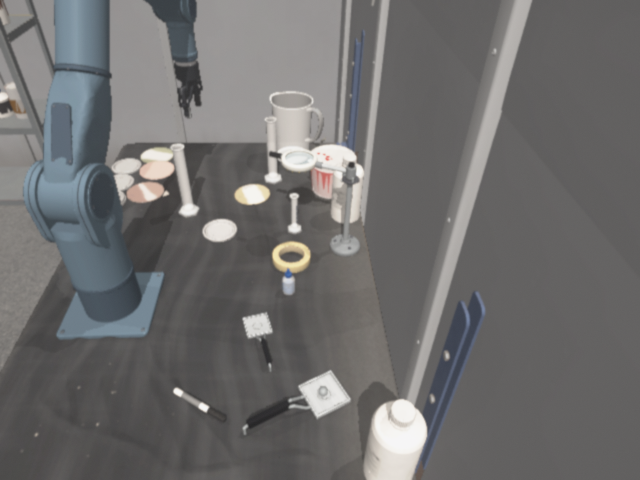

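The top view shows the magnifier base at (248,205), the lens at (198,252) and its handle at (180,287). The large tray with the ball has its pan at (460,245) and its grip at (490,297). A smaller look-alike tray is at (377,312), the tape at (271,274) and the dropper at (325,276). The small cylinder stands under the lens, near (205,265).

```bash
cat > m.py <<'E'
from h import *
def blobs(tag,n,box,mask,z):
    f=np.load(f'pics/{tag}.npz'); x0,y0,x1,y1=box; m=np.zeros((480,640),np.uint8); m[y0:y1,x0:x1]=mask(f['im'].astype(int))[y0:y1,x0:x1]
    k,l,s,c=cv2.connectedComponentsWithStats(m); 
    if k<2: return None
    i=1+s[1:,4].argmax(); P=np.argwhere(l==i)[:,::-1].astype(np.float32); r=cv2.minAreaRect(P)
    W=np.array([ray(n,*q,z) for q in cv2.boxPoints(r)])
    return s[i,4],r,ray(n,*c[i],z).round(1),np.linalg.norm(W-np.roll(W,1,0),axis=1).round(1),W.round(1)
E
python3 - <<'E'
from m import *
dark=lambda a:a.max(2)<30
light=lambda a:a.min(2)>120
print('handle',blobs('top0','top',(165,270,200,302),dark,262))
print('ring',blobs('top0','top',(165,222,228,281),light,272))
print('grip',blobs('top0','top',(470,265,510,325),dark,42))
print('pan',blobs('top0','top',(432,215,490,272),light,10))
print('smallpan',blobs('top0','top',(355,290,398,332),light,10))
print('gripside',blobs('side0','side',(235,395,300,435),dark,31))
for nm,u,v,z in[('base',248,205,12),('posttop',232,179,280),('tape',271,274,24),('dropper',325,276,85),('lens',198,252,262),('hend',178,295,262)]: print(nm,ray('top',u,v,z).round(0))
print('side posttop',ray('side',346,245,5).round(0),'lens',ray('side',298,159,262).round(0),'hend',ray('side',270,155,262).round(0))
P=pts('top',np.load('pics/top0.npz')['d'])
print(P[205,258],P[250,198],P[290,180],P[297,490],P[265,203])
im=cv2.imread('pics/top0.png'); a=cv2.resize(im[165:310,150:290],None,fx=4,fy=4,interpolation=2);b=cv2.resize(im[215:325,430:515],None,fx=4,fy=4,interpolation=2)
c=np.zeros((580,560+340,3),np.uint8);c[:,:560]=a;c[:440,560:]=b;cv2.imwrite('pics/c0.png',cv2.resize(c,None,fx=.88,fy=.88))
E
```

```text
handle None
ring (np.int32(2438), ((197.0, 250.0), (56.0, 54.0), 90.0), array([485.3, 278.4, 272. ]), array([105.1, 101.4, 105. , 100.2]), array([[540.9, 332.1, 272. ],
       [540.3, 230.6, 272. ],
       [435.4, 229. , 272. ],
       [435.8, 329.2, 272. ]]))
grip (np.int32(45), ((490.9648742675781, 300.01910400390625), (29.52921485900879, 1.6759825944900513), 61.38954162597656), array([ 396. , -335.8,   42. ]), array([65.1,  3.8, 65.1,  3.8]), array([[ 425. , -319.2,   42. ],
       [ 426.8, -322.6,   42. ],
       [ 368.6, -351.8,   42. ],
       [ 366.9, -348.5,   42. ]]))
pan (np.int32(1417), ((464.0534973144531, 251.4033966064453), (52.2210693359375, 36.968231201171875), 62.650123596191406), array([ 524.2, -281.7,   10. ]), array([120.6,  87.9, 121.1,  87. ]), array([[ 545.4, -222.8,   10. ],
       [ 585.3, -301.2,   10. ],
       [ 475.8, -352.7,   10. ],
       [ 436.6, -275. ,   10. ]]))
smallpan (np.int32(799), ((380.6576843261719, 310.4115295410156), (27.978147506713867, 35.959373474121094), 74.74488067626953), array([372.7, -82.9,  10. ]), array([63.8, 83.4, 63.9, 82.9]), array([[ 394.7,  -42.6,   10. ],
       [ 416.2, -123.2,   10. ],
       [ 354.2, -138.8,   10. ],
       [ 333. ,  -58.6,   10. ]]))
gripside None
base [623. 218.  12.]
posttop [621. 216. 280.]
tape [459. 162.  24.]
dropper [450.  39.  85.]
lens [485. 280. 262.]
hend [405. 316. 262.]
side posttop [626. 214.   5.] lens [483. 281. 262.] hend [406. 304. 262.]
[621.30208183 193.46788043  19.13425858] [ 375.88695566   61.16231806 1288.14826093] [413.76951396 311.31225919 266.87251337] [ 403.50652288 -333.4744833    42.75210334] [460.20063153 269.66970732 265.93923907]
```

View pics/c0.png

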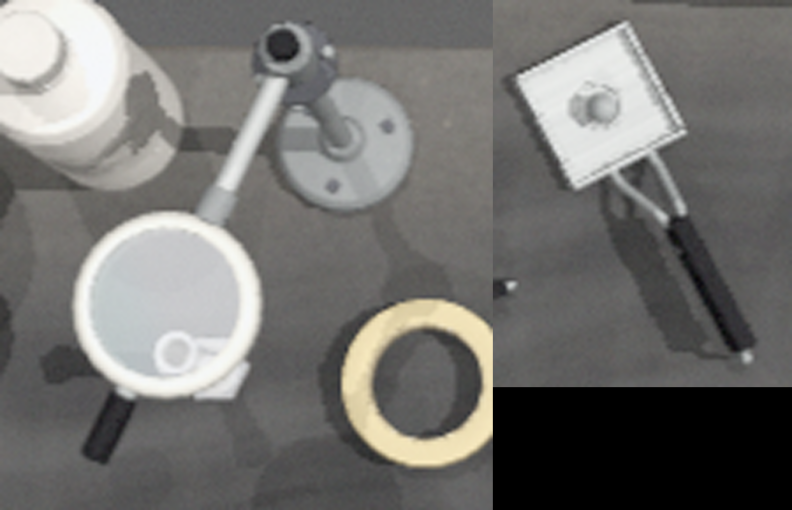

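```bash
cat > go.py <<'E'
import sys
from h import *
from scipy.spatial.transform import Rotation as Ro
def pose():
    o=env.observe(); R=Ro.from_rotvec(o['orientation']).as_matrix(); return o,np.array(o['ee_pos']),R
def to(x,y,z,yaw):
    o,p,R=pose(); d=R.T@(np.array([x,y,z])-p)/10; c=np.degrees(np.arctan2(R[1,0],R[0,0]))
    s=-np.radians((yaw-c+180)%360-180)
    print('pos',p.round(1),'yaw',c.round(1),'tilt',R[:,2].round(4),'shift cm',d.round(2),'spin',s.round(3),'F',o['ft_force'].round(1),'gap',round(o['finger_gap'],3),'t',o['time'])
if __name__=='__main__': to(*map(float,sys.argv[1:]))
E
python3 - <<'E'
from h import *
P=pts('top',np.load('pics/top0.npz')['d']);z=P[...,2]; d=np.load('pics/top0.npz')['d']
for x0 in range(0,240,40):
  for y0 in range(180,480,60):
    q=np.where(d[y0:y0+60,x0:x0+40]>0,z[y0:y0+60,x0:x0+40],-1); i=np.unravel_index(q.argmax(),q.shape); v=P[y0+i[0],x0+i[1]]
    if v[2]>60: print(v.round(0))
print(P[182,232],P[178,240])
print('ball',ray('top',461,245.4,14),'g1',ray('top',482.6,278.1,42),'g2',ray('top',500.8,315,42))
E
python3 go.py 450 345 303 -24
```

```text
[561. 684. 218.]
[418. 606. 237.]
[393. 616. 238.]
[133. 575. 352.]
[641. 588. 141.]
[412. 585. 238.]
[397. 583. 236.]
[556. 482. 140.]
[523. 499. 136.]
[120. 424. 241.]
[623. 379. 223.]
[145. 409.  76.]
[117. 398. 244.]
[532. 288. 276.]
[447. 295. 276.]
[128. 394.  75.]
[614. 217. 292.]
[446. 263. 277.]
[616.28778335 216.29753826 274.41481004] [631.12138565 205.34689817 244.98383345]
ball [ 524.13644858 -280.33139813   14.        ] g1 [ 446.15644857 -318.85370192   42.        ] g2 [ 363.22420932 -356.14826546   42.        ]
pos [144.8 633.2 303.1] yaw 77.1 tilt [-2.0e-04 -1.5e-03 -1.0e+00] shift cm [-21.3   36.18   0.05] spin 1.765 F [ 0.1  0.6 -0.2] gap 1.0 t 0.1
```

```bash
python3 -m inch '[[[0,0,-0.7,0.147],[0,0,-0.7,0.147],[0,0,-0.7,0.147],[0,0,-0.7,0.147],[0,0,-0.7,0.147],[0,0,-0.7,0.147],[0,0,-0.7,0.147],[0,0,-0.7,0.147],[0,0,-0.7,0.147],[0,0,-0.7,0.147],[0,0,-0.7,0.147],[0,0,-0.7,0.147],[0,0,0,0],[0,0,0,0]]]' 255 30; python3 go.py 436 355 305 -24.4
```

```text
time: 1.5
ee_pos: [144.7, 633.5, 387.4]
orientation: [3.074, -0.645, 0.0]
ft_force: [-0.2, 0.7, -0.3]
finger_gap: -0.003
pos [144.7 633.5 387.4] yaw -23.7 tilt [ 1.e-04 -7.e-04 -1.e+00] shift cm [37.87 13.78  8.26] spin 0.012 F [-0.2  0.7 -0.3] gap -0.003 t 1.5
```

```bash
python3 -m inch '[[[2.7,1,0,0],[2.7,1,0,0],[2.7,1,0,0],[2.7,1,0,0],[2.7,1,0,0],[2.7,1,0,0],[2.7,1,0,0],[2.7,1,0,0],[2.7,1,0,0],[2.7,1,0,0],[2.7,1,0,0],[2.7,1,0,0],[2.7,1,0,0],[2.7,0.8,0,0],[0,0,2.5,0.012],[0,0,2.5,0],[0,0,2.5,0],[0,0,0.8,0],[0,0,0,0],[0,0,0,0]]]'; python3 go.py 436 355 305 -24.4
```

```text
time: 3.5
ee_pos: [434.8, 354.3, 305.8]
orientation: [-3.069, 0.668, -0.001]
ft_force: [0.5, 0.2, 0.1]
finger_gap: -0.001
pos [434.8 354.3 305.8] yaw -24.6 tilt [ 9.e-04  7.e-04 -1.e+00] shift cm [ 0.08 -0.11  0.08] spin -0.003 F [0.5 0.2 0.1] gap -0.001 t 3.5
```

```bash
python3 -m inch '[[[0,0.5,0,0],[0,0.5,0,0],[0,0.5,0,0],[0,0.5,0,0],[0,0.4,0,0],[0,0.4,0,0],[-0.058,0.906,0,-0.04],[-0.058,0.906,0,-0.04],[-0.058,0.906,0,-0.04],[-0.058,0.906,0,-0.04],[-0.058,0.906,0,-0.04],[-0.058,0.906,0,-0.04],[-0.058,0.906,0,-0.04],[-0.058,0.906,0,-0.04],[0,0,0,0]]]'; python3 - <<'E'
from h import *
snap('top','top1'); snap('side','side1')
a=cv2.imread('pics/top1.png')[150:330,120:340]; cv2.imwrite('pics/c1.png',cv2.resize(a,None,fx=3,fy=3))
E
```

```text
time: 5.0
ee_pos: [397.5, 259.6, 305.0]
orientation: [3.137, -0.174, -0.0]
ft_force: [0.7, 0.4, 0.6]
finger_gap: -0.001
```

View pics/c1.png

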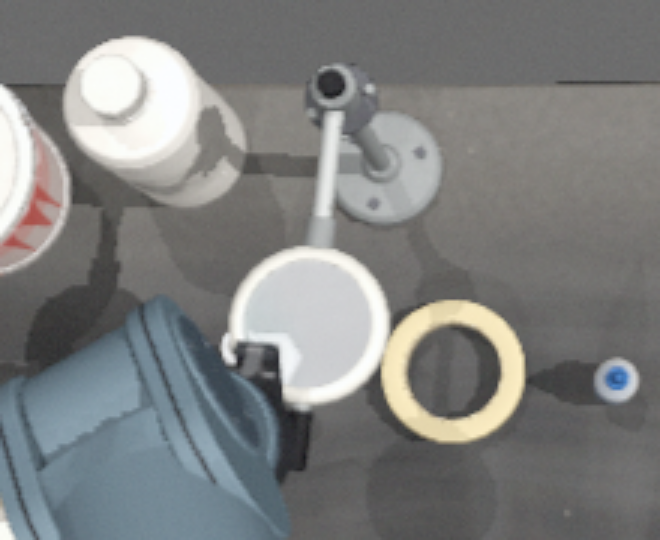

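The arm is swinging with the fingers behind its handle: lens at crop (310,322), fingers at the handle near (290,430). I'll continue.

```bash
python3 -m inch '[[[-0.058,0.906,0,-0.04],[-0.058,0.906,0,-0.04],[-0.058,0.906,0,-0.04],[-0.058,0.906,0,-0.04],[-0.058,0.906,0,-0.04],[-0.058,0.906,0,-0.04],[-0.058,0.906,0,-0.04],[-0.058,0.906,0,-0.04],[-0.058,0.906,0,-0.04],[-0.058,0.906,0,-0.04],[-0.058,0.906,0,-0.04],[-0.058,0.906,0,-0.04],[-0.058,0.906,0,-0.04],[-0.058,0.906,0,-0.04],[-0.058,0.906,0,-0.04],[-0.058,0.906,0,-0.04],[-0.058,0.906,0,-0.04],[-0.058,0.906,0,-0.04],[-0.058,0.906,0,-0.04],[-0.058,0.906,0,-0.04]]]'; python3 - <<'E'
from go import *
o,p,R=pose(); v=R.T@(np.array([622,217,p[2]])-p); print(v,o['joint_positions'].round(2)); to(*p,0)
E
```

```text
time: 7.1
ee_pos: [433.9, 88.0, 304.8]
orientation: [-2.956, -1.065, 0.001]
ft_force: [-0.3, 0.0, -0.2]
finger_gap: 0.0
[ 2.27125477e+02  2.05592310e+01 -8.13096281e-02] [-0.74  0.19  0.49  2.08 -0.11  0.9   0.51]
pos [433.9  88.  304.8] yaw 39.6 tilt [-5.e-04  0.e+00 -1.e+00] shift cm [0. 0. 0.] spin 0.691 F [-0.3  0.  -0.2] gap 0.0 t 7.1
```

```bash
python3 -m inch '[[[-0.058,0.906,0,-0.04],[-0.058,0.906,0,-0.04],[-0.058,0.906,0,-0.04],[-0.058,0.906,0,-0.04],[-0.058,0.906,0,-0.04],[-0.058,0.906,0,-0.04],[-0.058,0.906,0,-0.04],[-0.058,0.906,0,-0.04],[-0.058,0.906,0,-0.04],[-0.058,0.906,0,-0.04],[-0.034,0.453,0,-0.02],[-0.034,0.453,0,-0.02],[-0.034,0.453,0,-0.02],[-0.034,0.453,0,-0.02]]]'; python3 go.py 0 0 0 0;python3 -m inch '[[[-0.034,0.453,0,-0.02],[-0.034,0.453,0,-0.02],[-0.034,0.453,0,-0.02],[-0.034,0.453,0,-0.02]]]'; python3 go.py 0 0 0 0
```

```text
time: 8.5
ee_pos: [514.7, 16.4, 304.8]
orientation: [-2.618, -1.737, 0.0]
ft_force: [0.7, 0.4, -1.4]
finger_gap: -0.0
pos [514.7  16.4 304.8] yaw 67.1 tilt [-3.e-04  1.e-04 -1.e+00] shift cm [-21.51 -46.78  30.5 ] spin 1.172 F [ 0.7  0.4 -1.4] gap -0.0 t 8.5
time: 8.9
ee_pos: [531.3, 8.2, 304.9]
orientation: [-2.546, -1.84, 0.0]
ft_force: [-1.0, 0.8, -0.3]
finger_gap: -0.001
pos [531.3   8.2 304.9] yaw 71.7 tilt [-0. -0. -1.] shift cm [-17.45 -50.19  30.49] spin 1.252 F [-1.   0.8 -0.3] gap -0.001 t 8.9
```

```bash
for i in 1 2 3 4; do python3 -m inch '[[[-0.017,0.226,0,-0.01],[-0.017,0.226,0,-0.01],[-0.017,0.226,0,-0.01],[-0.017,0.226,0,-0.01]]]' | grep -E "ee_pos|ft"; done; python3 go.py 0 0 0 0
```

```text
ee_pos: [539.5, 4.9, 304.9]
ft_force: [-1.2, -0.5, -0.3]
ee_pos: [548.1, 1.9, 304.9]
ft_force: [-0.3, 0.5, 0.0]
ee_pos: [556.8, -0.8, 304.9]
ft_force: [-1.5, -0.8, 0.6]
ee_pos: [565.5, -3.1, 304.9]
ft_force: [-1.6, 0.3, 0.1]
pos [565.5  -3.1 304.9] yaw 80.8 tilt [-0. -0. -1.] shift cm [ -8.7  -55.88  30.49] spin 1.411 F [-1.6  0.3  0.1] gap 0.005 t 10.5
```

```bash
for i in 1 2 3; do python3 -m inch '[[[-0.017,0.226,0,-0.01],[-0.017,0.226,0,-0.01],[-0.017,0.226,0,-0.01]]]' | grep -E "ee_pos|ft"; done; python3 go.py 0 0 0 0
python3 - <<'E'
from h import *
snap('top','top2'); snap('side','side2')
a=cv2.imread('pics/top2.png')[130:310,200:440]; b=cv2.imread('pics/side2.png')[80:280,240:440]; cv2.imwrite('pics/c2.png',np.hstack([cv2.resize(a,(480,360)),cv2.resize(b,(310,360))]))
E
```

```text
ee_pos: [572.2, -4.6, 304.9]
ft_force: [-0.9, 0.2, 0.5]
ee_pos: [575.6, -5.5, 304.6]
ft_force: [-19.2, 2.7, 15.8]
ee_pos: [576.8, -6.0, 304.3]
ft_force: [-44.5, 4.5, 34.6]
pos [576.8  -6.  304.3] yaw 86.0 tilt [-0.0234  0.0037 -0.9997] shift cm [ -3.49 -56.84  31.77] spin 1.501 F [-44.5   4.5  34.6] gap 0.0 t 11.4
```

View pics/c2.png

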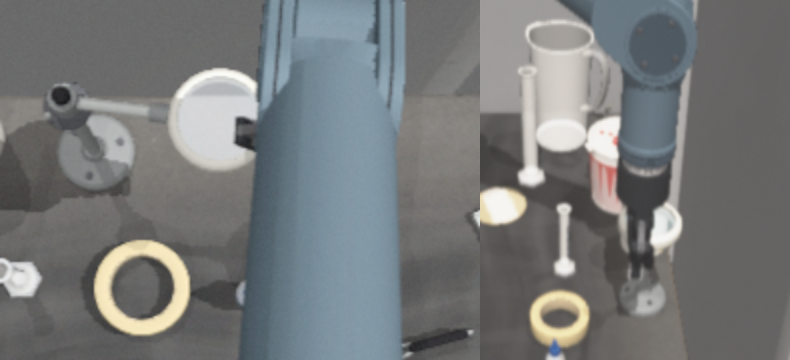

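The arm met its stop near an angle of 264–265°. My last three rows pressed on after contact, to about 56 N through the fingers, so I'm backing off now.

```bash
python3 -m inch '[[[0,-0.5,0,0],[0,-0.8,0,0],[0,-1.5,0,0],[0,-2,0,0],[0,-2,0,0],[0,-2,0,0],[0,-2,0,0],[0,0,0,0],[0,0,0,0]]]'; python3 go.py 405 -337 230 -65
```

```text
time: 12.4
ee_pos: [478.5, 0.8, 305.4]
orientation: [2.297, 2.141, 0.003]
ft_force: [0.5, -0.9, 0.4]
finger_gap: 0.002
pos [478.5   0.8 305.4] yaw 86.0 tilt [ 2.e-03  3.e-04 -1.e+00] shift cm [-34.21  -4.97   7.51] spin 2.635 F [ 0.5 -0.9  0.4] gap 0.002 t 12.4
```

```bash
python3 -m inch '[[[-2,-0.3,0,0],[-3.2,-0.47,0,0],[-3.2,-0.47,0,0],[-3.2,-0.47,0,0],[-3.2,-0.47,0,0],[-3.2,-0.47,0,0],[-3.2,-0.47,0,0],[-3.2,-0.47,0,0],[-3.2,-0.47,0,0],[-3.2,-0.47,0,0],[-3.2,-0.47,0,0],[0,0,0.7,0.146],[0,0,0.7,0.146],[0,0,0.7,0.146],[0,0,0.7,0.146],[0,0,0.7,0.146],[0,0,0.7,0.146],[0,0,0.7,0.146],[0,0,0.7,0.146],[0,0,0.7,0.146]]]' 0 80
python3 -m inch '[[[0,0,0,0.146],[0,0,0,0.146],[0,0,0,0.146],[0,0,0,0.146],[0,0,0,0.146],[0,0,0,0.146],[0,0,0,0.146],[0,0,0,0.146],[0,0,0,0.146],[0,0,0,0],[0,0,0,0]]]'; python3 go.py 405 -337.5 230 -65.2
python3 - <<'E'
from m import *
im,d=snap('top','top3'); snap('side','side3')
cv2.imwrite('pics/c3.png',np.hstack([cv2.resize(cv2.imread('pics/top3.png')[120:340,200:520],(400,275)),cv2.resize(cv2.imread('pics/side3.png')[280:470,200:420],(400,275),)]))
E
```

```text
time: 14.4
ee_pos: [404.9, -336.0, 241.7]
orientation: [3.127, 0.284, 0.001]
ft_force: [-0.4, 1.6, -0.9]
finger_gap: 0.999
time: 15.5
ee_pos: [404.4, -335.5, 241.8]
orientation: [2.658, -1.672, 0.001]
ft_force: [0.5, -0.3, -0.3]
finger_gap: 1.001
pos [ 404.4 -335.5  241.8] yaw -64.3 tilt [-5.0e-04 -1.6e-03 -1.0e+00] shift cm [0.2  0.03 1.18] spin 0.015 F [ 0.5 -0.3 -0.3] gap 1.001 t 15.5
```

View pics/c3.png

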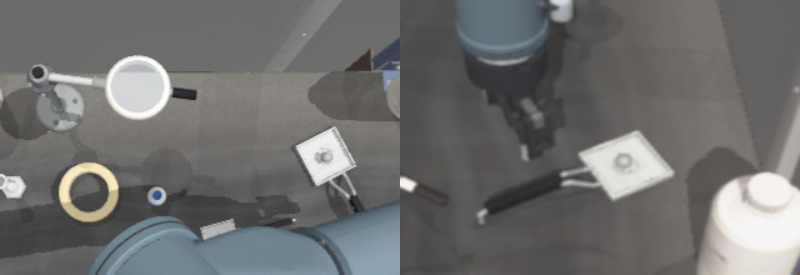

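```bash
python3 - <<'E'
from m import *
print(ray('side',247.3,421.6,31),ray('side',288,404.4,31))
f=lambda a:a.min(2)>165
r=blobs('top3','top',(280,160,338,218),f,272); print(r[:4])
from m import *
im=np.load('pics/top3.npz')['im'].astype(int); m=(im.min(2)>190).astype(np.uint8)*255; m[:160]=0;m[220:]=0;m[:,:280]=0;m[:,340:]=0
c=max(cv2.findContours(m,0,2)[0],key=len); e=cv2.fitEllipse(c); print(e,ray('top',*e[0],270))
m=(im.max(2)<45).astype(np.uint8); m[:180]=0;m[205:]=0;m[:,:335]=0;m[:,362:]=0
q=np.argwhere(m)[:,::-1].mean(0); print(q,ray('top',*q,262))
print(ray('top',232,179,280))
P=pts('side',np.load('pics/side3.npz')['d']); S=P[(abs(P[...,0]-600)<90)&(abs(P[...,1]-60)<120)&(P[...,2]>255)&(P[...,2]<285)]
print(len(S),S.min(0),S.max(0))
E
```

```text
[ 365.95743046 -358.57005825   31.        ] [ 448.09125034 -323.4940273    31.        ]
(np.int32(2145), ((309.8000183105469, 189.59999084472656), (50.98234558105469, 51.87677764892578), 63.43495178222656), array([601.6,  69.9, 272. ]), array([97.5, 98.7, 98. , 97.7]))
((309.9897766113281, 189.4454345703125), (49.73823165893555, 50.651851654052734), 99.47041320800781) [602.14893569  69.21384549 270.        ]
[347.23076923 195.82692308] [591.17346233  -1.48527703 262.        ]
[620.71758366 215.52144613 280.        ]
1050 [552.51889002 -24.68339331 255.06097603] [652.06138456 179.95329625 271.65027856]
```

```bash
python3 -m inch '[[[0.2,0,1.5,0.015],[0,0,2.5,0],[0,0,2.5,0],[0,0,2.5,0],[0,0,2,0],[0,0,1.5,0],[0,0,1,0],[0,0,0.6,0],[0,0,0,0],[0,0,0,0]]]'; python3 go.py 405 -337.5 86 -65.2
python3 - <<'E'
from m import *
snap('side','side4')
cv2.imwrite('pics/c4.png',cv2.resize(cv2.imread('pics/side4.png')[340:470,210:380],(785,600),interpolation=2))
E
```

```text
time: 16.6
ee_pos: [404.8, -337.2, 101.4]
orientation: [2.642, -1.699, 0.001]
ft_force: [0.3, -0.0, 0.3]
finger_gap: 0.997
pos [ 404.8 -337.2  101.4] yaw -65.5 tilt [ 7.e-04 -6.e-04 -1.e+00] shift cm [ 0.04 -0.    1.54] spin -0.005 F [ 0.3 -0.   0.3] gap 0.997 t 16.6
```

View pics/c4.png

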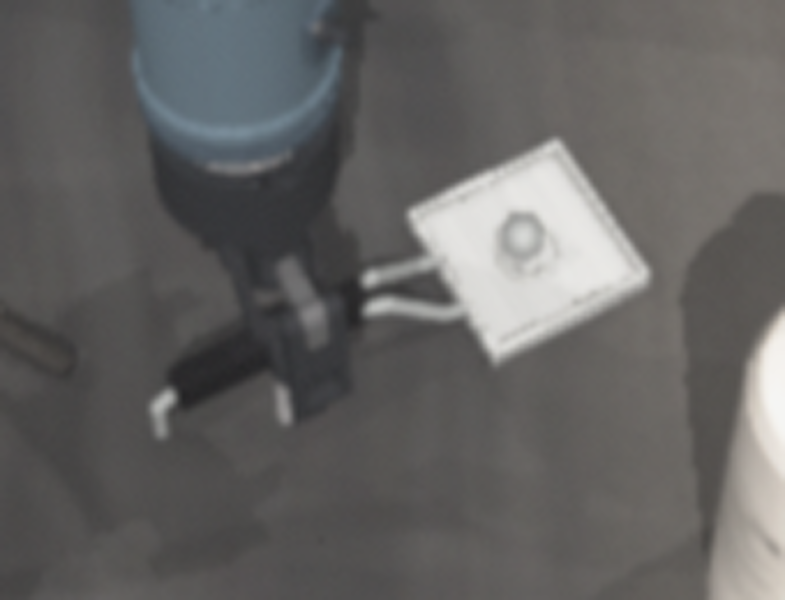

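Fingers straddle the black grip (crop (250,350)), and the ball sits in its pocket at (520,240). Lowering and gripping.

```bash
python3 -m inch '[[[0.1,0,0.5,-0.005],[0.1,0,0.5,0],[0,0,0.5,0],[0,0,0,0]]]' 0 60; python3 -m inch '[[[0,0,0,0],[0,0,0,0],[0,0,0,0],[0,0,0,0],[0,0,0,0],[0,0,0,0],[0,0,0,0],[0,0,0,0],[0,0,0,0],[0,0,0,0],[0,0,0,0],[0,0,0,0]]]' 255 60;  python3 go.py 405 -337.5 200 -65.2
```

```text
time: 17.05
ee_pos: [405.1, -338.3, 85.2]
orientation: [-2.647, 1.692, 0.002]
ft_force: [1.0, 0.6, -0.1]
finger_gap: 1.0
time: 18.25
ee_pos: [405.5, -339.0, 86.1]
orientation: [2.646, -1.693, 0.001]
ft_force: [0.8, -3.0, 3.6]
finger_gap: 0.151
pos [ 405.5 -339.    86.1] yaw -65.2 tilt [ 5.e-04 -9.e-04 -1.e+00] shift cm [ -0.15  -0.02 -11.39] spin -0.0 F [ 0.8 -3.   3.6] gap 0.151 t 18.25
```

```bash
python3 -m inch '[[[0,0,0,0],[0,0,0,0],[0,0,-0.05,0],[0,0,-0.1,0],[0,0,-0.2,0],[0,0,-0.3,0],[0,0,-0.4,0],[0,0,-0.4,0],[0,0,-0.4,0],[0,0,-0.3,0],[0,0,-0.2,0],[0,0,-0.1,0],[0,0,-0.05,0],[0,0,0,0],[0,0,0,0]]]' 255 100;  python3 go.py 405 -337.5 235 -65.2
python3 - <<'E'
from m import *
snap('side','side5'); snap('top','top5')
cv2.imwrite('pics/c5.png',cv2.resize(cv2.imread('pics/side5.png')[340:470,210:380],(785,600),interpolation=2))
for n in('top5','side5'):
  k=n[:-1]; f=np.load(f'pics/{n}.npz'); P=pts(k,f['d']); m=(f['im'].min(2)>130)&(P[...,2]>5)&(P[...,2]<60)&(np.hypot(P[...,0]-528,P[...,1]+282)<65)&(np.hypot(P[...,0]-528,P[...,1]+282)>22)
  q=P[m]; A=np.c_[q[:,:2]-[528,-282],np.ones(len(q))]; s=np.linalg.lstsq(A,q[:,2],rcond=None)[0]; print(n,len(q),q.mean(0).round(1),'slopes,z',s.round(3))
E
```

```text
time: 19.75
ee_pos: [405.3, -338.6, 110.8]
orientation: [2.647, -1.693, -0.0]
ft_force: [0.2, 0.2, -2.1]
finger_gap: 0.148
pos [ 405.3 -338.6  110.8] yaw -65.2 tilt [-1.e-04  1.e-04 -1.e+00] shift cm [ -0.11  -0.02 -12.42] spin -0.0 F [ 0.2  0.2 -2.1] gap 0.148 t 19.75
top5 1079 [ 526.5 -280.8   27.7] slopes,z [-2.100e-02 -1.200e-02  2.768e+01]
side5 1193 [ 524.7 -284.6   26.4] slopes,z [-2.4000e-02 -1.3000e-02  2.6269e+01]
```

View pics/c5.png

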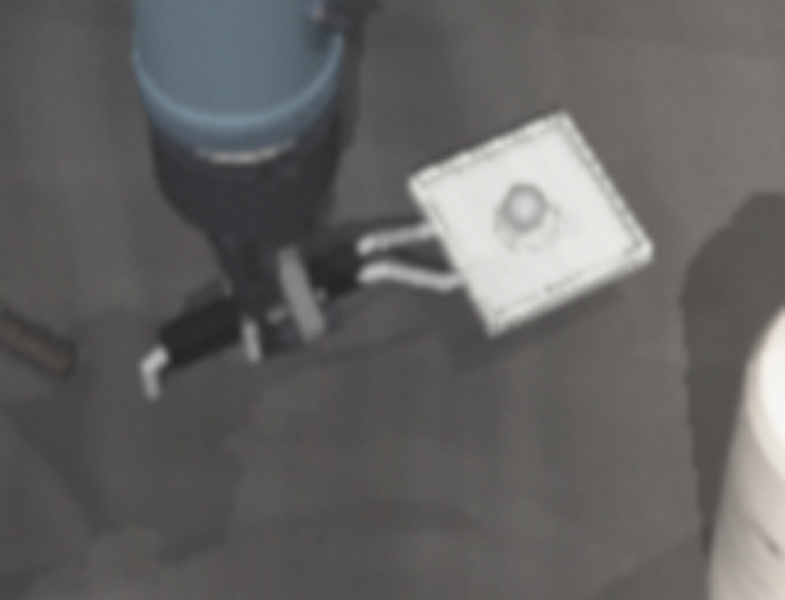

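The tray is lifted with the ball in its pocket (crop (525,210)). It tilts about 1.5° nose-down at most. I'm raising the grip force and carrying on gently.

```bash
python3 -m inch '[[[0,0,-0.1,0],[0,0,-0.2,0],[0,0,-0.35,0],[0,0,-0.5,0],[0,0,-0.7,0],[0,0,-0.85,0],[0,0,-1,0],[0,0,-1,0],[0,0,-1,0],[0,0,-1,0],[0,0,-1,0],[0,0,-1,0],[0,0,-1,0],[0,0,-0.85,0],[0,0,-0.7,0],[0,0,-0.5,0],[0,0,-0.35,0],[0,0,-0.2,0],[0,0,-0.1,0],[0,0,0,0]]]' 255 115;  python3 go.py 480 12 235 -65.2
```

```text
time: 21.85
ee_pos: [405.3, -338.6, 234.8]
orientation: [2.647, -1.693, -0.0]
ft_force: [0.1, 1.1, -2.1]
finger_gap: 0.139
pos [ 405.3 -338.6  234.8] yaw -65.2 tilt [-2.e-04  1.e-04 -1.e+00] shift cm [-2.869e+01 -2.148e+01 -2.000e-02] spin -0.0 F [ 0.1  1.1 -2.1] gap 0.139 t 21.85
```

```bash
python3 -m inch '[[[-0.1,-0.075,0,0],[-0.2,-0.15,0,0],[-0.3,-0.225,0,0],[-0.4,-0.3,0,0],[-0.5,-0.375,0,0],[-0.6,-0.45,0,0],[-0.7,-0.525,0,0],[-0.8,-0.6,0,0],[-0.9,-0.675,0,0],[-1,-0.75,0,0],[-1,-0.75,0,0],[-1,-0.75,0,0],[-1,-0.75,0,0],[-1,-0.75,0,0],[-1,-0.75,0,0],[-1,-0.75,0,0],[-1,-0.75,0,0],[-1,-0.75,0,0],[-1,-0.75,0,0],[-1,-0.75,0,0]]]'
python3 -m inch '[[[-1,-0.75,0,0],[-1,-0.75,0,0],[-1,-0.75,0,0],[-1,-0.75,0,0],[-1,-0.75,0,0],[-1,-0.75,0,0],[-1,-0.75,0,0],[-1,-0.75,0,0],[-0.9,-0.675,0,0],[-0.8,-0.6,0,0],[-0.7,-0.525,0,0],[-0.6,-0.45,0,0],[-0.5,-0.375,0,0],[-0.4,-0.3,0,0],[-0.3,-0.225,0,0],[-0.2,-0.15,0,0],[-0.1,-0.075,0,0],[0,0,0,0],[0,0,0,0],[0,0,0,0]]]'
python3 go.py 480 12 235 -65.2
python3 - <<'E'
from m import *
snap('side','side6'); snap('top','top6')
cv2.imwrite('pics/c6.png',np.hstack([cv2.resize(cv2.imread('pics/side6.png')[120:320,240:440],(400,400),interpolation=2),cv2.resize(cv2.imread('pics/top6.png')[130:290,230:390],(400,400),interpolation=2)]))
E
```

```text
time: 23.85
ee_pos: [446.0, -148.0, 234.9]
orientation: [-2.647, 1.692, 0.0]
ft_force: [-0.2, 0.4, -0.8]
finger_gap: 0.144
time: 25.85
ee_pos: [478.5, 3.4, 234.9]
orientation: [2.646, -1.693, 0.0]
ft_force: [0.5, 0.4, -1.9]
finger_gap: 0.14
pos [478.5   3.4 234.9] yaw -65.2 tilt [ 0. -0. -1.] shift cm [-0.72 -0.49 -0.01] spin -0.0 F [ 0.5  0.4 -1.9] gap 0.14 t 25.85
```

View pics/c6.png

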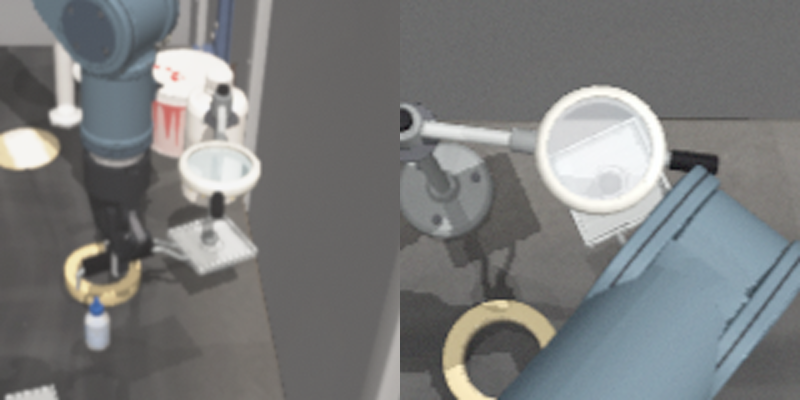

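```bash
python3 - <<'E'
from m import *
from go import pose
o,p,R=pose(); a=np.radians(-65.2+90)
print('pred ball',p[:2]+135*np.array([np.cos(a),np.sin(a)]))
print('ball top',ray('top',314.4,202.8,162),'side',ray('side',344.5,239,162))
im=np.load('pics/top6.npz')['im'].astype(int); m=(im.min(2)>190).astype(np.uint8)*255; m[:160]=0;m[220:]=0;m[:,:280]=0;m[:,340:]=0
print('lens side',ray('side',240+220/2,120+168/2,266))
q=(im.max(2)<45).astype(np.uint8); q[:180]=0;q[205:]=0;q[:,:335]=0;q[:,346+16:]=0
k=np.argwhere(q[:,:])[:,::-1]; print(len(k),k.mean(0))
# refine ball: crops
A=cv2.resize(cv2.imread('pics/side6.png')[210:270,310:380],None,fx=5.5,fy=5.5,interpolation=2);B=cv2.resize(cv2.imread('pics/top6.png')[160:220,280:350],None,fx=5.5,fy=5.5,interpolation=2)
cv2.imwrite('pics/c7.png',np.hstack([A,B]))
E
```

```text
pred ball [601.09492522  60.10934634]
ball top [597.72112359  60.97900978 162.        ] side [595.42015605  54.07320631 162.        ]
lens side [602.76747035  60.24021735 266.        ]
41 [345.19512195 195.04878049]
```

View pics/c7.png

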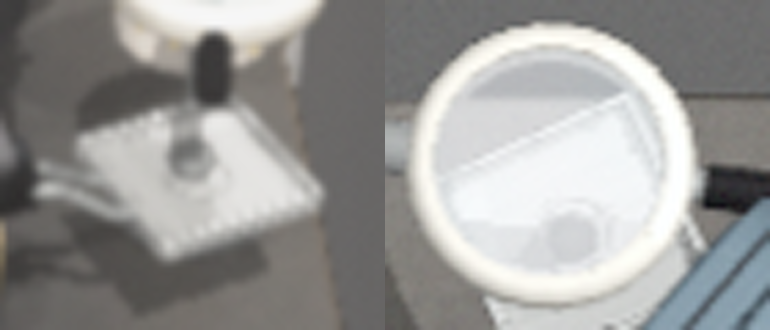

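Pictures 8–9 show the ball in its pocket, at full pixels (314,203) in the top view and (344.7,239) in the side view. It is about 5 mm short in x and 9 mm short in y, and 3 mm or so low. Correcting gently.

```bash
python3 -m inch '[[[-0.03,-0.04,-0.02,0],[-0.06,-0.08,-0.03,0],[-0.09,-0.12,-0.05,0],[-0.12,-0.17,-0.05,0],[-0.12,-0.17,-0.05,0],[-0.09,-0.12,-0.05,0],[-0.06,-0.08,-0.03,0],[-0.03,-0.05,-0.02,0],[0,0,0,0],[0,0,0,0],[0,0,0,0],[0,0,0,0],[0,0,0,0],[0,0,0,0],[0,0,0,0]]]'; python3 go.py 484 12 238 -65.2
python3 - <<'E'
from m import *
snap('side','side8'); snap('top','top8')
A=cv2.resize(cv2.imread('pics/side8.png')[190:260,310:380],None,fx=5.5,fy=5.5,interpolation=2);B=cv2.resize(cv2.imread('pics/top8.png')[155:225,275:345],None,fx=5.5,fy=5.5,interpolation=2)
cv2.imwrite('pics/c8.png',np.hstack([A,B]))
im=np.load('pics/top8.npz')['im'].astype(int); m=(im.min(2)>190).astype(np.uint8)*255; m[:160]=0;m[220:]=0;m[:,:280]=0;m[:,340:]=0
c=max(cv2.findContours(m,0,2)[0],key=len); e=cv2.minEnclosingCircle(c); print(e,ray('top',*e[0],270))
f=np.load('pics/side8.npz'); P=pts('side',f['d']); m=(f['im'].min(2)>110)&(P[...,2]>130)&(P[...,2]<185)&(np.hypot(P[...,0]-602,P[...,1]-69)<55)&(np.hypot(P[...,0]-602,P[...,1]-69)>20)
q=P[m]; s=np.linalg.lstsq(np.c_[q[:,:2]-[602,69],np.ones(len(q))],q[:,2],rcond=None)[0]; print(len(q),q.mean(0),s)
E
```

```text
time: 27.45
ee_pos: [483.6, 12.5, 237.9]
orientation: [2.647, -1.693, 0.0]
ft_force: [0.1, 0.7, -1.4]
finger_gap: 0.143
pos [483.6  12.5 237.9] yaw -65.2 tilt [ 0. -0. -1.] shift cm [ 0.07 -0.02 -0.01] spin -0.0 F [ 0.1  0.7 -1.4] gap 0.143 t 27.45
((310.4090881347656, 189.01515197753906), 25.89940071105957) [602.97394636  68.41820291 270.        ]
629 [603.20156123  65.5708304  152.95584153] [-1.84861863e-02 -6.30740540e-03  1.52956425e+02]
```

View pics/c8.png

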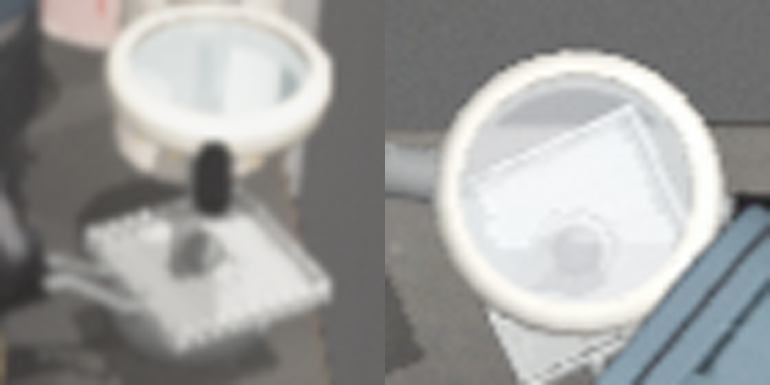

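```bash
python3 - <<'E'
from m import *
for z in(157,162): print('ball top',ray('top',309.7,200.1,z),'side',ray('side',310+193/5.5,190+250/5.5,z))
print('lens side',ray('side',310+220/5.5,190+79/5.5,266),'lens top',ray('top',309.9,189.4,266))
E
```

```text
ball top [604.50702902  70.79712186 157.        ] side [599.26111729  74.27235154 157.        ]
ball top [603.49646267  70.75453326 162.        ] side [598.33493522  68.18634524 162.        ]
lens side [602.60592166  58.74507346 266.        ] lens top [603.12667556  69.41551771 266.        ]
```

```bash
python3 -m inch '[[[0,0,0,0],[0,0,0,0],[0,0,0,0],[0,0,0,0],[0,0,0,0]]]'; python3 -c "
from bench import env
o=env.observe(); print(abs(o['qd']).max(),o['time']); print(env.hand_in())"
```

```text
time: 28.05
ee_pos: [483.6, 12.6, 237.9]
orientation: [-2.647, 1.693, -0.0]
ft_force: [0.7, 0.6, -1.9]
finger_gap: 0.141
0.0014329248277460845 28.05
the job is handed in; nothing more can be done
None
```

I swung the magnifier's arm to its stop, gripped the 232 mm tray and carried the ball under the lens. I handed in at 28 s with the tray held still.

**What the last checks showed**
- **Position:** the top view puts the ball at about (603.5, 70.8, 160) and the lens at (603, 69.4, 262). That is about 1–2 mm off centre and about 10 cm below. The side view differs by about 5 mm in x, and its estimate of the lens in y is about 10 mm lower than the top view's.
- **Ball and arm:** the ball was in its pocket in every picture. The lens looked unmoved from when the arm reached its stop. I took a sharp rise in force as the sign of the stop, because I couldn't measure the joint angle directly.
- **Stillness:** the joints were nearly still at hand-in (at most 0.0014 rad/s).

**What did not go cleanly**
- **Force at the stop:** I pressed on for a few rows after contact. The wrist sensor read 44.5 N sideways and 34.6 N vertically, about 56 N in all. The contact was meant to be only through the closed fingers, and this is under the 120 N wrist limit. It is over 40 N, so it counts against the job if that limit also covers the fingers.
- **Level:** the depth readings show the tray about 1–1.5° nose-down. I could not correct that with the moves available.
- **Bystanders:** none looked disturbed in the pictures, but I did not measure them again at the end.

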